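Load and start the collet parts washer

ROBOT

A 6-joint arm with a two-finger parallel gripper is mounted at the origin on the work surface. World frame = base frame: x ahead of the robot, y to its left, z up, the work surface at z = 0. Lengths are in m, angles in rad, forces in N, time in s.
With the tool pointing down it reaches from about 0.3 to 0.875 m from the base axis. Payload 6.4 kg.
Tool frame: the origin (TCP) lies midway between the tips of the shut fingers; the grasp point (between the pads) lies arm.tcp_to_grasp behind it (arm.tcp_to_grasp is the distance from the TCP to the grasp point, in m); z points along the fingers, y is the line along which they close (so a half turn about z gives the same grasp; the last joint's range is limited). The gripper opens to 88 mm and grips with 3 to 60 N. Pads are 18 mm wide; open, the fingers measure 123 mm over their backs; the gripper's body (75 mm by 187 mm) begins 45 mm behind the grasp point.
Start: joints at [1.059, 0.181, 1.607, -0, 1.354, -0.206], TCP at [0.173, 0.548, 0.239] pointing down, gripper open.
Joint ranges: [-2.99, 2.99], [-0.89, 2.07], [0.3, 2.58], [-1.14, 4.28], [0, 2.63], [-3.12, 3.12]. Speed limits (rad/s): [2.57, 2.57, 3.01, 3.14, 3.14, 3.14].

INTERFACE

Orientations are given as a 3x3 rotation matrix whose columns are the frame's x, y, z axes.
In Python, from rig import arm, cams, order gives the robot as it stands.
- The arm moves only by the tool jog_arm, never from a script. Its argument "series" is text: rows parted by semicolons, each of 4 numbers parted by spaces: the shift along the tool's x, y, z in mm, then the turn about the tool's z in degrees. In form: tx ty tz turn; .... A call has 1 to 20 rows; each row shifts and turns the commanded pose from where the row before left it, along the tool's axes as they then stand; what a row does not reach is not made up. A row lasts 1/8 s, in which the tool goes at most 62.5 mm and 10.7 degrees, less where a joint would pass 70% of its speed; a pose out of reach is approached as far as the arm can. A call is refused whole if a number of a shift passes 62.5 or a number of a turn 10.7, either way. A call with a gripper value outside its range is refused whole. "jaw" is the opening, from -1 (shut) to 1 (fully open), set as the call begins (left out, the last holds). The fingers move at their own pace and stop on an object; the grip force is fixed at half the most. Time passes only in rows, so rows that do not move let the fingers close. It gives the time, the measured TCP pose, the force, the opening and the grip force at its end, in the units of the state.
- arm.observe(): the state, without advancing time (a new reading comes with each control period).
- cams.get_image(name): name is "scene" or "top" or "wrist"; returns (picture, depth): 480x640x3 uint8, blue, green, red; 480x640 float32, m along the optical axis (not along the pixel's ray), 0 where there is no reading.
- cams.camera_model(name): a dict with "vfov" (degrees; the focal length in pixels is half the picture's height over the tangent of half this angle, whatever the lens; pixels are square), "cx", "cy" (the principal point, pixels), "camera_from_world" (4x4, takes a point from world to camera coordinates). Camera axes: x right, y down, z forward; pixel columns grow to the right and rows downward; lengths in m; the calibration is good to about 2 mm. A picture is of the moment at which its call begins: read the wrist's pose just before it. camera_model takes no time and is no camera call; for the wrist camera it gives the pose at the moment of the call.
- order.finish_job(): hands the job in; it is judged then, once.
The state is a dict: "time_s": time; "qpos": joint angles; "dq": joint speeds; "tau": joint torques, N m; "position": TCP position; "ee_rot": TCP orientation; "ft_force": force on the tool from outside, world axes, zero at the start; "moment": the same for the moment, N m; "opening": finger opening in m; "finger_force": force on a finger pad.
Only numpy, scipy, OpenCV 4.12 (cv2) and the standard library are available. Lean on these libraries where they do the work, as an engineer would, in place of code of your own. Each camera call takes 0.05 s, during which the arm holds its last target. There are 200 camera calls.

TASK

Hang every dip basket that is there by its bail on the drip hook of its own colour. Then take the bent rod from its rest, reach over the splash guard with it and pull the red pump switch fully towards you to turn it on, touching the switch with nothing but the rod, and lay the rod back in its rest. Then press the white, the amber and the green button fully down one at a time in that order, let them spring back, and leave everything else on the table where it is.

Things in the scene. Friction and masses are not known exactly. Their poses are not given: they have to be found in the camera images.
- basket_red_grip (a point): Loose basket, 0.28 kg: on the axis of its upright red grip (24 x 24 mm, 35 high), 10 mm below the grip's top, 144 above the underside. Box 70 (x) x 84 (y) x 42 mm high, collets fixed inside; an 8 mm wire bail, 96 mm wide along y, rises to a straight level top; its middle under the grip, wire centre 39 mm below this point, goes in the hook between two black 18 mm balls at y = +-26. Same when turned half round. May be absent.
- basket_yellow_grip (a point): Loose basket, 0.28 kg: on the axis of its upright yellow grip (24 x 24 mm, 35 high), 10 mm below the grip's top, 144 above the underside. Box 70 (x) x 84 (y) x 42 mm high, collets fixed inside; an 8 mm wire bail, 96 mm wide along y, rises to a straight level top; its middle under the grip, wire centre 39 mm below this point, goes in the hook between two black 18 mm balls at y = +-26. Same when turned half round. May be absent.
- basket_blue_grip (a point): Loose basket, 0.28 kg: on the axis of its upright blue grip (24 x 24 mm, 35 high), 10 mm below the grip's top, 144 above the underside. Box 70 (x) x 84 (y) x 42 mm high, collets fixed inside; an 8 mm wire bail, 96 mm wide along y, rises to a straight level top; its middle under the grip, wire centre 39 mm below this point, goes in the hook between two black 18 mm balls at y = +-26. Same when turned half round. May be absent.
- hook_red_seat (a point): Fixed hook with a red cap: where the bail's wire centre lies when hung, 165 mm above the table. It is a V trough, 22 mm wide (y), open at the top and 41 mm across there; its lip on the -x side (free end, x down to -26 mm) ends 17 mm above this point. An arm under it, down to 17 mm below this point, leads to a post at x = +60 mm. The cap, 34 mm across on the post, ends 17 mm above this point. Basket y goes along hook y.
- hook_yellow_seat (a point): Fixed hook with a yellow cap: where the bail's wire centre lies when hung, 165 mm above the table. It is a V trough, 22 mm wide (y), open at the top and 41 mm across there; its lip on the -x side (free end, x down to -26 mm) ends 17 mm above this point. An arm under it, down to 17 mm below this point, leads to a post at x = +60 mm. The cap, 34 mm across on the post, ends 17 mm above this point. Basket y goes along hook y.
- hook_blue_seat (a point): Fixed hook with a blue cap: where the bail's wire centre lies when hung, 165 mm above the table. It is a V trough, 22 mm wide (y), open at the top and 41 mm across there; its lip on the -x side (free end, x down to -26 mm) ends 17 mm above this point. An arm under it, down to 17 mm below this point, leads to a post at x = +60 mm. The cap, 34 mm across on the post, ends 17 mm above this point. Basket y goes along hook y.
- switch (a joint): Angle of the red paddle lever of the pump switch: 0 off (leaning 0.4 rad away from the robot), 0.8 rad fully on (leaning 0.4 rad towards the robot). It turns easily (about 1 N at the tip) and stays where it is left.
- switch_tip (a point): Middle of the top edge of the red paddle, which is 75 mm long, 40 mm wide (y) and 8 mm thick.
- switch_pivot (a point): Fixed: the paddle's pivot, 35 mm above the table; x from guard to pump, y along the pivot. Clear guard with yellow edge, 150 mm high, 226 wide, at x = -84 to -96 (robot's side); its side walls at y = +-108 reach x = +50. Switch box under the paddle: 35 mm high, x to +-35. Pump behind: block 55 mm high from x = +100; motor 130 mm high, 72 across, at x = 130, y = 55.
- rod_grip (a point): Loose bent rod, 0.25 kg: where to hold its orange handle (140 mm long, x -80 to +60; 24 wide in y, 26 high in z), at mid height. From the handle an 8 mm rod runs on along x to +210 mm, then bends square down (-z) for 110 mm. Balance point about 13 mm ahead of this point.
- rod_tip (a point): Lower end of the rod's bent part: at x = +210, z = -110 mm from rod_grip (4 mm end radius beyond this).
- rest_seat (a point): Fixed blue rest: where rod_grip lies when the rod is in it, pointing along the rest's x, bend down; 143 mm above the table. Two forks 8 mm thick at x = +-45 mm hold the handle (floor 130 mm above the table, lips 10 mm higher, 32 mm apart, 52 wide outside). Between them the handle is free for fingers.
- button_white_top (a point): Centre of the top of the white spring button, 36 mm across, pressed straight down; it stands 64 mm above the table on the grey panel (40 mm high).
- button_amber_top (a point): Centre of the top of the amber spring button, 36 mm across, pressed straight down; it stands 64 mm above the table on the grey panel (40 mm high).
- button_green_top (a point): Centre of the top of the green spring button, 36 mm across, pressed straight down; it stands 64 mm above the table on the grey panel (40 mm high).
- button_white (a joint): How far the white button is down, 0 to 0.008 m (fully down takes 5 N); it springs back.
- button_amber (a joint): How far the amber button is down, 0 to 0.008 m (fully down takes 5 N); it springs back.
- button_green (a joint): How far the green button is down, 0 to 0.008 m (fully down takes 5 N); it springs back.
- piston: Bystander: aluminium piston, 72 mm across, 60 mm high. Origin at the centre of its underside.
- oil: Bystander: blue bottle, 60 mm across, 150 mm high. Origin at the centre of its underside.
- insertcase: Bystander: white plastic case 110 x 50 x 22 mm. Origin at the centre of its underside.
- gauge: Bystander: steel block 75 x 30 x 30 mm. Origin at the centre of its underside.
- wrench: Bystander: steel wrench lying flat. Origin at the centre of its underside.
- slug: Bystander: brass slug 50 mm across, 50 mm high. Origin at the centre of its underside.
Not all that is in view belongs to the job. Leave any pink look-alike of the part that bears basket_yellow_grip alone.

How it is judged:
On the way, in this order (a step that is already met when the one before it is completed fails the run):
1. every basket present hangs on the hook of its colour, let go (horizontal distance between basket_red_grip and hook_red_seat below 0.035 m and z of basket_red_grip in the frame of hook_red_seat between 0.027 and 0.051 m and angle between each of basket_red_grip, basket_yellow_grip, basket_blue_grip's own z axis and vertical below 0.3 rad and contact force between the fingers and basket_red below 0.05 N and horizontal distance between basket_yellow_grip and hook_yellow_seat below 0.035 m and z of basket_yellow_grip in the frame of hook_yellow_seat between 0.027 and 0.051 m and contact force between the fingers and basket_yellow below 0.05 N and horizontal distance between basket_blue_grip and hook_blue_seat below 0.035 m and z of basket_blue_grip in the frame of hook_blue_seat between 0.027 and 0.051 m and contact force between the fingers and basket_blue below 0.05 N), for 0.3 s.
2. the rod pulls the switch on (at least 0.7 rad) from behind the guard (value of joint switch above 0.7 rad and distance between rod_tip and switch_tip below 0.09 m), for 0.1 s.
3. the rod lies in its rest again, let go (distance between rod_grip and rest_seat below 0.025 m and angle between rod_grip's own z axis and vertical below 0.15 rad and contact force between the fingers and rod below 0.05 N), for 0.3 s.
4. the white button is pressed, the others up (value of joint button_white above 0.005 m and value of joint each of button_amber, button_green below 0.002 m), for 0.05 s.
5. the amber button is pressed, the others up (value of joint button_amber above 0.005 m and value of joint each of button_white, button_green below 0.002 m), for 0.05 s.
6. the green button is pressed, the others up (value of joint button_green above 0.005 m and value of joint each of button_white, button_amber below 0.002 m), for 0.05 s.
At the end, for the whole second after the job is handed in: Each basket present hangs still on its hook (grip point within 35 mm of the seat across and 27 to 51 mm above it, tilt under 0.3 rad), let go; switch at 0.7 rad or more; rod in its rest within 25 mm, level within 0.15 rad, let go; buttons up (under 2 mm) (all of step 1 and all of step 3 and value of joint switch above 0.7 rad and value of joint each of button_white, button_amber, button_green below 0.002 m and linear speed of each of basket_red, basket_yellow, basket_blue below 0.05 m/s); the robot touches nothing.
It fails at once if the fingers or the arm touch the switch (contact force between any of the fingers, the arm and switch above 0.3 N).
It fails at once if a basket touches the switch (contact force between any of basket_red, basket_yellow, basket_blue and switch above 0.3 N).
It fails at once if a button is pressed while the switch is off (value of joint any of button_white, button_amber, button_green above 0.005 m and value of joint switch below 0.6 rad).
It fails at once if two buttons are down at once (value of joint each of button_white, button_amber above 0.005 m or value of joint each of button_amber, button_green above 0.005 m or value of joint each of button_white, button_green above 0.005 m).
It fails at once if a bystander is moved more than 40 mm (distance of any of piston, oil, insertcase, gauge, wrench, slug from where it was at the start of the episode above 0.04 m).
Of basket_red, basket_yellow, basket_blue only 2 to 3 are there at a start; the rules pass over those that are not, and their reading is None.
At some moment in a run one of basket_red, basket_yellow, basket_blue may be knocked a few centimetres aside while the robot is not near it.
It also fails if it takes over 208 s, if anything falls off the work surface, if the arm or the gripper's body presses on something with over 40 N, if the wrist force passes 120 N, or if a joint passes its speed limit or range.

## Working session

There is one attempt and no reset: what is moved stays moved. The work goes in short steps, Python scripts to look and compute and a tool call to move; the robot and the scene stay as the last step left them, time stands still between calls to the robot, and variables do not carry over. Pictures are saved under pics/ and viewed, at most 14 in all, crops included, and the job is handed in when it is done.

Besides the shell and the picture viewer there is one more tool, called in YAML: its name, and indented under it one key for each argument. jog_arm: Moves the arm, as the interface text tells. Its arguments: {"type":"object","properties":{"series":{"type":"string"},"jaw":{"type":"number"}},"required":["series"]}

```bash
ls; mkdir -p pics
cat > h.py <<'E'
import numpy as np, cv2
from rig import arm, cams, order
def snap(n,f):
    m=cams.camera_model(n); im,d=cams.get_image(n); cv2.imwrite(f'pics/{f}.png',im); np.savez(f'pics/{f}.npz',im=im,d=d,T=m['camera_from_world'],v=m['vfov'],c=[m['cx'],m['cy']])
    return load(f)
def load(f):
    z=np.load(f'pics/{f}.npz'); return z['im'],z['d'],(z['T'],240/np.tan(np.radians(float(z['v']))/2),z['c'])
def ray(M,u,v):
    T,f,c=M; R=T[:3,:3]; o=-R.T@T[:3,3]; return o,R.T@np.array([(u-c[0])/f,(v-c[1])/f,1])
def onz(M,u,v,z):
    o,r=ray(M,u,v); return o+r*(z-o[2])/r[2]
def pt(M,d,u,v):
    o,r=ray(M,u,v); return o+r*d
def cloud(M,d):
    v,u=np.mgrid[0:480,0:640]; T,f,c=M; R=T[:3,:3]; o=-R.T@T[:3,3]
    p=np.stack([(u-c[0])/f,(v-c[1])/f,np.ones_like(u)],-1)*d[...,None]
    return p@R+o
def proj(M,p):
    T,f,c=M; q=T[:3,:3]@np.array(p)+T[:3,3]; return q[:2]/q[2]*f+c
E
python3 - <<'E'
from h import *
for n in('scene','top','wrist'):
    im,d,M=snap(n,n+'0'); o,r=ray(M,320,240); print(n,o.round(3),r.round(3),M[1],M[2],(d>0).mean())
s=arm.observe(); print(s['ft_force'],s['opening'],arm.tcp_to_grasp,s['position'],np.round(s['ee_rot'],3))
E
```

```text
pics
scene [ 1.255 -0.494  1.208] [-0.504  0.372 -0.78 ] 550.5498720492853 [316.0176039  226.67644868] 0.996005859375
top [0.283 0.023 1.309] [ 0.185 -0.006 -0.983] 491.66695230391935 [315.096708  240.9045596] 0.9960188802083333
wrist [0.108 0.568 0.383] [ 0.245 -0.095 -0.965] 371.6241881551887 [325.57516371 242.06018382] 0.9961328125
[-0.04584603  0.08264197  0.59437835] 0.08835572632516041 0.0187 [0.17287643 0.5479867  0.23804093] [[-0.954  0.301 -0.001]
 [ 0.301  0.954 -0.001]
 [ 0.    -0.001 -1.   ]]
```

View pics/top0.png

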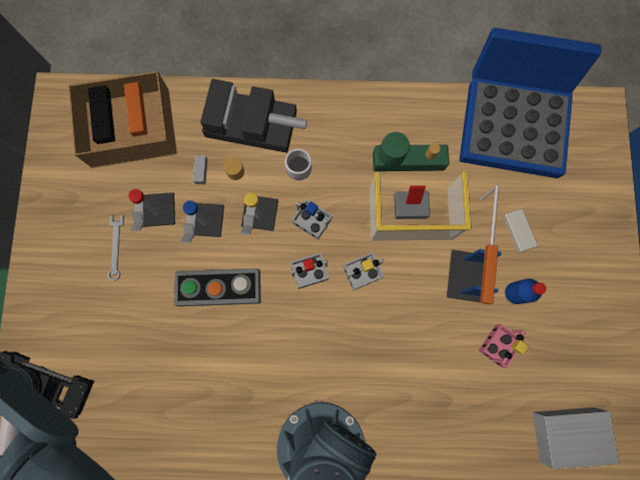

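View pics/scene0.png

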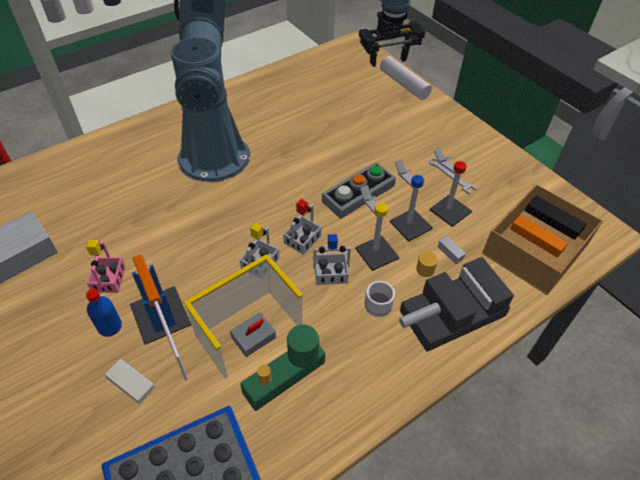

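The top view shows three real baskets: red grip at (310,265), yellow at (368,265) and blue at (311,208). The pink one, with a yellow grip at (520,347), is the decoy. The hook caps are red (136,196), blue (189,207) and yellow (250,199). The rod is at (490,270), the switch at (415,195), and the buttons run green, amber, white at (190,287), (214,288), (240,284). Things that could be mistaken: for the yellow basket, the pink basket (520,347); for the red grip, the oil cap (540,289) or the red hook cap; for the rod, the orange block in the box (134,108).

```bash
cat >> h.py <<'E'
RNG={'red':[((0,150,80),(6,255,255)),((174,150,80),(180,255,255))],'yellow':[((22,140,80),(34,255,255))],'blue':[((105,150,60),(125,255,255))],'orange':[((6,150,80),(18,255,255))],'green':[((50,120,60),(85,255,255))]}
def mask(im,col):
    h=cv2.cvtColor(im,cv2.COLOR_BGR2HSV); return sum(cv2.inRange(h,a,b) for a,b in RNG[col])
def blobs(im,d,M,col,mn=15):
    m=mask(im,col); P=cloud(M,d); n,l,st,c=cv2.connectedComponentsWithStats(m); out=[]
    for i in range(1,n):
        if st[i,4]<mn: continue
        q=P[l==i]; zt=np.percentile(q[:,2],90); t=q[(q[:,2]>zt-.006)]
        out.append((c[i].round(),int(st[i,4]),zt.round(3),np.median(t,0).round(3)))
    return out
E
python3 - <<'E'
from h import *
for f in('top0','scene0'):
    im,d,M=load(f)
    print(f)
    for c in RNG:
        for b in blobs(im,d,M,c,25):
            p=b[3]
            if .2<p[0]<.95 and -.02<p[2]<.25: print(c,*b)
    P=cloud(M,d)
    print('table z',np.median(P[P[...,2]<.02][:,2]))
E
```

```text
top0
red [415. 194.] 266 0.104 [ 0.654 -0.227  0.104]
red [135. 195.] 144 0.185 [0.592 0.458 0.182]
red [308. 264.] 101 0.157 [0.443 0.04  0.154]
red [539. 288.] 123 0.153 [ 0.402 -0.505  0.151]
yellow [423. 212.] 987 0.153 [ 0.552 -0.234  0.15 ]
yellow [251. 199.] 152 0.185 [0.591 0.181 0.182]
yellow [367. 265.] 112 0.156 [ 0.447 -0.099  0.154]
yellow [519. 346.] 151 0.157 [ 0.265 -0.454  0.154]
blue [190. 207.] 139 0.185 [0.567 0.325 0.182]
blue [311. 208.] 101 0.157 [0.582 0.039 0.154]
blue [474. 254.] 59 0.138 [ 0.489 -0.375  0.137]
blue [521. 292.] 590 0.113 [ 0.4   -0.497  0.113]
blue [471. 289.] 58 0.141 [ 0.401 -0.362  0.14 ]
orange [133. 107.] 771 0.118 [0.846 0.508 0.115]
orange [433. 149.] 69 0.103 [ 0.762 -0.274  0.1  ]
orange [233. 167.] 150 0.053 [0.717 0.254 0.05 ]
orange [489. 274.] 736 0.159 [ 0.431 -0.388  0.156]
orange [215. 288.] 148 0.067 [0.387 0.277 0.064]
green [189. 287.] 141 0.067 [0.388 0.344 0.064]
table z -0.000600722299918699
scene0
red [460. 167.] 121 0.186 [0.595 0.458 0.183]
red [302. 206.] 133 0.157 [0.448 0.041 0.155]
red [ 92. 294.] 139 0.153 [ 0.4
[... 197 characters left out ...]
[ 0.268 -0.453  0.155]
yellow [234. 292.] 1150 0.153 [ 0.559 -0.247  0.151]
blue [417. 181.] 118 0.185 [0.571 0.326 0.183]
blue [332. 241.] 116 0.156 [0.586 0.038 0.155]
blue [163. 301.] 301 0.133 [ 0.49  -0.372  0.138]
blue [149. 306.] 329 0.134 [ 0.483 -0.41   0.138]
blue [104. 316.] 882 0.115 [ 0.413 -0.503  0.116]
blue [193. 443.] 1178 0.049 [ 0.764 -0.413  0.046]
orange [358. 179.] 106 0.068 [0.391 0.279 0.065]
orange [538. 236.] 1075 0.118 [0.853 0.51  0.116]
orange [146. 279.] 549 0.16 [ 0.438 -0.387  0.157]
green [376. 170.] 96 0.068 [0.391 0.344 0.066]
green [304. 340.] 633 0.133 [ 0.762 -0.17   0.131]
green [271. 378.] 899 0.059 [ 0.769 -0.252  0.056]
table z -0.0005487749517776308
```

Run:
```python
from h import *
im,d,M=load('top0'); a=cv2.resize(im[160:320,120:400],None,fx=2.8,fy=2.8,interpolation=cv2.INTER_CUBIC); cv2.imwrite('pics/c1.png',a)
```

```text
(no output)
```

View pics/c1.png

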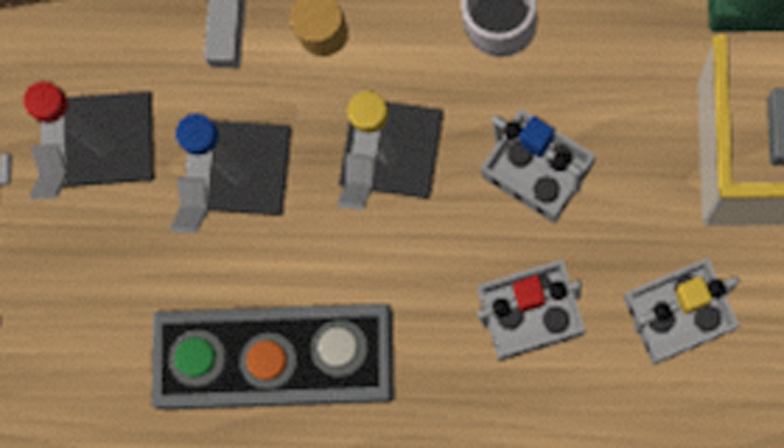

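The crop confirms the three grey baskets with red, yellow and blue grips. Each has two black balls on its bail. The hook troughs lie on the −x side of the caps. Next I get seat positions and yaws.

```bash
cat >> h.py <<'E'
def pca(q):
    w,v=np.linalg.eigh(np.cov(q.T)); return v[:,-1]
def basket(imdm,g):
    im,d,M=imdm; P=cloud(M,d); q=P[(np.hypot(P[...,0]-g[0],P[...,1]-g[1])<.06)]
    b=q[(q[:,2]>.095)&(q[:,2]<.117)][:,:2]; r=b-np.array(g[:2]); r=r[np.hypot(*r.T)>.018]
    a=pca(np.r_[r,-r]); r2=q[(q[:,2]>.03)&(q[:,2]<.05)][:,:2].astype(np.float32)
    return len(r),np.degrees(np.arctan2(a[1],a[0]))%180,cv2.minAreaRect(r2)
def goto(p,yaw=None,s=None):
    """tool shift (mm) to put TCP at p (translate first), turn (deg) to bring tool y to yaw mod 180"""
    s=s or arm.observe(); R=np.array(s['ee_rot']); sh=R.T@(np.array(p)-s['position'])*1000
    cy=np.degrees(np.arctan2(R[1,1],R[0,1])); t=None if yaw is None else -((yaw-cy+90)%180-90)
    print('shift',sh.round(1),'turn',None if t is None else round(t,1),'n',np.ceil(abs(sh)/62.5).max(),'q6',round(s['qpos'][5],2),'t',s['time_s'])
E
python3 - <<'E'
from h import *
B={'red':(.445,.04),'yellow':(.4485,-.0985),'blue':(.584,.0385)}; H={'red':(.5935,.458),'yellow':(.5925,.182),'blue':(.569,.3255)}
for f in('top0','scene0'):
    L=load(f); im,d,M=L; P=cloud(M,d)
    for c in B: print(f,c,basket(L,B[c]))
    for c in H:
        r=P-np.array([*H[c],0]); h=np.hypot(r[...,0],r[...,1])
        for zl in (.14,):
            k=(h>.025)&(h<.1)&(P[...,2]>zl)&(P[...,2]<.19); q=P[k]; t=r[k][:,:2]
            a=t.mean(0); a/=np.linalg.norm(a); ext=t@a; hi=q[q[:,2]>.172]
            print(f,c,k.sum(),'dir',np.degrees(np.arctan2(*a[::-1])),'ext',ext.min(),ext.max(),'lip',hi.mean(0) if len(hi) else 0,'seat',np.array(H[c])+.06*a,'zmax',q[:,2].max(), 'lat',np.percentile(t@np.array([-a[1],a[0]]),[5,95]))
E
```

```text
top0 red (113, np.float64(108.71433402495363), ((0.4442383348941803, 0.040417641401290894), (0.07055262476205826, 0.0943438857793808), 19.070262908935547))
top0 yellow (110, np.float64(114.83190498609476), ((0.4466121792793274, -0.09906015545129776), (0.07099234312772751, 0.09136675298213959), 24.86197853088379))
top0 blue (115, np.float64(58.66127192064971), ((0.5826473236083984, 0.03699391335248947), (0.09276682883501053, 0.07166507095098495), 58.692752838134766))
top0 red 259 dir -171.681782660842 ext 0.023627755837418996 0.08612049991089608 lip [0.53021189 0.45054701 0.17707058] seat [0.53413121 0.44931975] zmax 0.18477386021641995 lat [-0.01156007  0.0094638 ]
top0 yellow 237 dir 174.2865039548357 ext 0.023895173732227028 0.08629712629431248 lip [0.52943289 0.1891434  0.17706529] seat [0.53279807 0.18797325] zmax 0.18428146176703541 lat [-0.01053407  0.01004226]
top0 blue 253 dir 178.3702572970134 ext 0.02416769799214643 0.08670877406897826 lip [0.50416075 0.32844042 0.1771214 ] seat [0.50902427 0.32720643] zmax 0.18392557835977907 lat [-0.01094469  0.00946146]
scene0 red (78, n
[... 374 characters left out ...]
106985777616501), (0.09308215975761414, 0.07822856307029724), 59.853153228759766))
scene0 red 201 dir -174.82277531970544 ext 0.0239379209873248 0.08573295716281236 lip [0.52788868 0.45339188 0.17746934] seat [0.53374478 0.4525858 ] zmax 0.18450458238083067 lat [-0.01244352  0.00971031]
scene0 yellow 215 dir 172.3326139387731 ext 0.0251499450014296 0.08614090266430147 lip [0.52544716 0.1916446  0.17786493] seat [0.53303644 0.19000532] zmax 0.18917445602377003 lat [-0.01184679  0.00925039]
scene0 blue 202 dir 175.72099962837362 ext 0.024896265595715464 0.09060690870486468 lip [0.5019762  0.33111399 0.17784745] seat [0.50916725 0.32997679] zmax 0.18840167939224983 lat [-0.01157966  0.00945996]
```

```bash
python3 -c "
from h import *
goto((.44,.32,.36),90)"
```

```text
shift [-323.3 -137.2 -121.9] turn -17.5 n 6.0 q6 -0.21 t 0.15
```

jog_arm:
  series: "-20 -10 -40 0; -40 -17 -40 0; -53 -22 -42 0; -53 -22 0 0; -53 -22 0 0; -53 -22 0 0; -51 -22 0 0; 0 0 0 -9; 0 0 0 -8.5; 0 0 0 0; 0 0 0 0"
  jaw: 1

```text
time_s: 1.52
position: [0.4344, 0.325, 0.3555]
ee_rot: [[-1.0, 0.003, -0.0], [0.003, 1.0, -0.0], [0.0, -0.0, -1.0]]
ft_force: [-0.4, -0.0, -0.0]
opening: 0.0883
finger_force: 0.0
```

Run:
```python
from h import *
print(arm.observe()['position'])
snap('wrist','w1')
```

```text
[0.43436083 0.32501725 0.35547623]
```

View pics/w1.png

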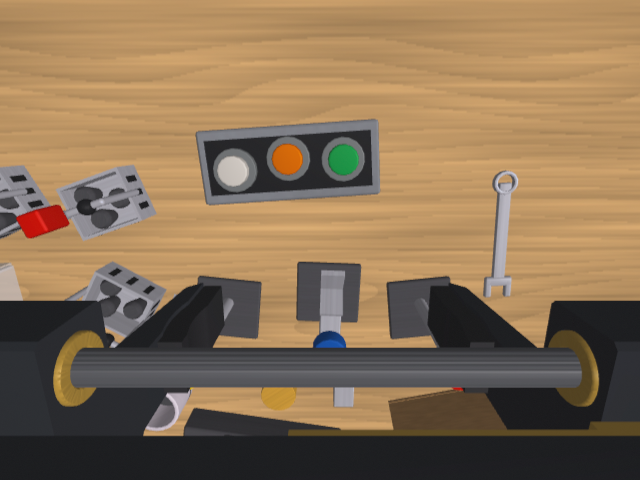

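The wrist view shows the fingers hiding the red and yellow hooks. Blue's trough is at (330,290), and the buttons are at (235,170), (288,158) and (343,158). I back off in −x.

jog_arm:
  series: "50 0 0 0; 50 0 0 0; 45 0 0 0; 0 0 0 0; 0 0 0 0"

```text
time_s: 2.2
position: [0.29, 0.3252, 0.356]
ee_rot: [[-1.0, 0.001, 0.001], [0.001, 1.0, 0.0], [-0.001, 0.0, -1.0]]
ft_force: [0.1, 0.0, -0.3]
opening: 0.0879
finger_force: 0.0
```

Run:
```python
from h import *
im,d,M=snap('wrist','w2'); P=cloud(M,d)
for c in ('red','yellow','blue','orange','green'):
    for b in blobs(im,d,M,c,150): print(c,*b)
H={'red':(.5935,.457),'yellow':(.592,.182),'blue':(.568,.326)}
v,u=np.mgrid[0:480,0:640]
for c in H:
    # cap centre: blob top circle ; trough: grey pts z>.15
    r=P-np.array([*H[c],0]); h=np.hypot(r[...,0],r[...,1])
    k=(h>.022)&(h<.1)&(P[...,2]>.15)&(P[...,2]<.186); q=P[k][:,:2]
    w=(P[k][:,2]>.15); a=pca(q) if len(q)>5 else 0
    rect=cv2.minAreaRect(q.astype(np.float32)); print(c,k.sum(),np.degrees(np.arctan2(a[1],a[0])),rect,P[k].mean(0), 'minx',q.min(0),q.max(0),'px',u[k].mean(),v[k].mean())
    k2=(h<.1)&(P[...,2]<.02)&(P[...,2]>.003)&(im.max(-1)<90); 
    if k2.sum()>50: print('  base',k2.sum(),cv2.minAreaRect(P[k2][:,:2].astype(np.float32)))
```

```text
orange [290. 275.] 626 0.064 [0.387 0.279 0.063]
green [341. 275.] 616 0.064 [0.387 0.344 0.063]
red 263 168.50208103763288 ((0.5227958559989929, 0.4507623314857483), (0.03064541146159172, 0.022323090583086014), 5.627157688140869) [0.51906274 0.44881337 0.1673444 ] minx [0.5073451  0.43838704] [0.53911793 0.46093596] px 441.22433460076047 424.40304182509504
  base 1447 ((0.6177425980567932, 0.4318547248840332), (0.06144966557621956, 0.1461723893880844), 4.077801704406738)
yellow 420 176.72964175016298 ((0.5268881916999817, 0.1899259239435196), (0.02269779145717621, 0.041908033192157745), 83.47200012207031) [0.52447994 0.19169977 0.16465763] minx [0.5058357  0.17754429] [0.54895209 0.20295024] px 204.1952380952381 426.65
  base 1318 ((0.6180616021156311, 0.20734962821006775), (0.14436431229114532, 0.06123692914843559), 84.70698547363281)
blue 626 177.0266274511467 ((0.5026013851165771, 0.3293677568435669), (0.021828506141901016, 0.041094761341810226), 87.86420440673828) [0.50667198 0.3292235  0.16710262] minx [0.48170526 0.31778219] [0.52273158 0.34091789] px 330.4233226837061 414.5
  base 724 ((0.6069856882095337, 0.3514910340309143), (0.14116880297660828, 0.031011443585157394), 89.45573425292969)
```

View pics/w2.png

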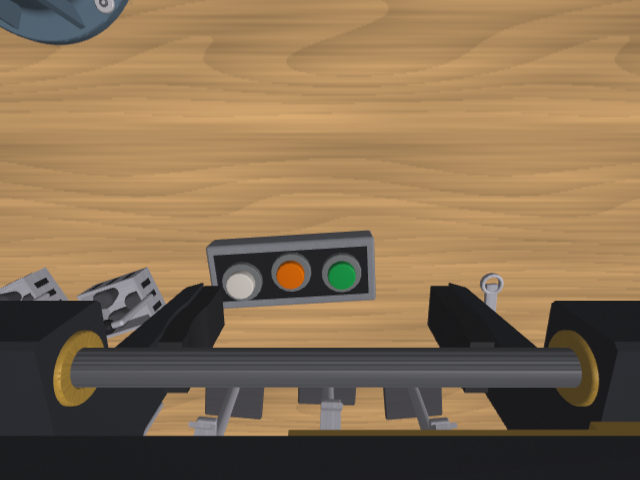

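The wrist view confirms the panel order and the trough positions. Seats: red (.5335,.4515) at yaw 95.5, yellow (.5325,.189) at 83.5, blue (.5085,.329) at 88. I take red first.

```bash
python3 -c "
from h import *
goto((.4455,.0405,.22),108.4)"
```

```text
shift [-155.4 -284.4  135.8] turn -18.5 n 5.0 q6 -1.0 t 2.25
```

jog_arm:
  series: "-15 -27 0 0; -28 -50 0 0; -30 -55 0 0; -30 -55 0 0; -30 -55 0 0; -22.4 -42.4 0 0; 0 0 20 -6; 0 0 40 -6.5; 0 0 40 -6; 0 0 36 0; 0 0 0 0; 0 0 0 0"

```text
time_s: 3.75
position: [0.4457, 0.0403, 0.2208]
ee_rot: [[-0.949, -0.316, 0.001], [-0.316, 0.949, -0.0], [-0.001, -0.001, -1.0]]
ft_force: [0.4, -0.8, 1.0]
opening: 0.0878
finger_force: 0.0
```

Run:
```python
from h import *
goto((.4455,.0405,.126),108.4)
im,d,M=snap('top','t1')
for c in ('red','yellow','blue'):
    for b in blobs(im,d,M,c,40):
        if .13<b[3][2]<.21:print(c,*b)
```

```text
shift [ 0.3  0.3 94.8] turn 0.0 n 2.0 q6 -2.07 t 3.75
red [135. 195.] 144 0.184 [0.592 0.457 0.182]
red [539. 288.] 122 0.153 [ 0.402 -0.506  0.15 ]
yellow [423. 212.] 979 0.153 [ 0.551 -0.232  0.15 ]
yellow [251. 200.] 154 0.185 [0.59  0.182 0.182]
yellow [367. 265.] 113 0.157 [ 0.447 -0.1    0.154]
yellow [519. 347.] 153 0.157 [ 0.265 -0.453  0.154]
blue [527.  81.] 7753 0.175 [ 1.025 -0.539  0.176]
blue [190. 207.] 140 0.184 [0.567 0.325 0.182]
blue [475. 256.] 109 0.133 [ 0.489 -0.374  0.138]
blue [472. 290.] 95 0.139 [ 0.401 -0.363  0.142]
```

jog_arm:
  series: "0 0 45 0; 0 0 40 0; 0 0 10 0; 0 0 0 0; 0 0 0 0"

```text
time_s: 4.42
position: [0.4463, 0.0407, 0.1266]
ee_rot: [[-0.948, -0.317, 0.003], [-0.317, 0.948, -0.001], [-0.003, -0.002, -1.0]]
ft_force: [-0.6, 0.5, -0.5]
opening: 0.0883
finger_force: 0.0
```

jog_arm:
  series: "0 0 0 0; 0 0 0 0; 0 0 0 0; 0 0 0 0; 0 0 0 0; 0 0 0 0"
  jaw: -1

```text
time_s: 5.18
position: [0.4446, 0.0409, 0.1246]
ee_rot: [[-0.948, -0.317, -0.0], [-0.317, 0.948, 0.0], [0.0, 0.0, -1.0]]
ft_force: [-0.2, 0.3, 0.4]
opening: 0.0303
finger_force: 0.0
```

jog_arm:
  series: "0 0 0 0; 0 0 0 0; 0 0 -20 0; 0 0 -40 0; 0 0 -60 0; 0 0 -60 0; 0 0 -50 0; 0 0 -10 0; 0 0 0 0"

```text
time_s: 6.3
position: [0.4443, 0.0409, 0.3635]
ee_rot: [[-0.948, -0.317, -0.001], [-0.317, 0.948, 0.0], [0.001, 0.0, -1.0]]
ft_force: [0.5, 0.5, -3.4]
opening: 0.0235
finger_force: 30.0
```

Run:
```python
from h import *
s=arm.observe(); print(s['opening'],s['finger_force'],s['ft_force'],s['position'])
a=np.radians(5.5); p=np.array([.5335,.4515])-.085*np.array([np.cos(a),np.sin(a)])
goto((*p,s['position'][2]),95.5)
im,d,M=snap('scene','s1')
for b in blobs(im,d,M,'red',40):print(*b)
```

```text
0.02352614750972781 29.964974907925352 [ 0.46998718  0.46158211 -3.40002713] [0.44433111 0.04093178 0.36347904]
shift [-131.9  380.2    0. ] turn 13.0 n 7.0 q6 -2.07 t 6.3
[304. 137.] 93 0.395 [0.455 0.041 0.394]
[  4. 154.] 114 -0.017 [-0.427 -0.551 -0.014]
[460. 167.] 122 0.185 [0.595 0.458 0.183]
[ 92. 294.] 138 0.154 [ 0.404 -0.504  0.151]
[254. 326.] 113 0.108 [ 0.658 -0.229  0.106]
```

jog_arm:
  series: "-10 20 0 2; -15 45 0 2; -18 53 0 2; -20 57 0 2; -20 57 0 3; -20 57 0 2; -18 53 0 0; -10 25 0 0; 0 0 0 0; 0 0 0 0; 0 0 0 0"

```text
time_s: 7.72
position: [0.5028, 0.4243, 0.364]
ee_rot: [[-0.996, -0.094, -0.001], [-0.094, 0.996, -0.001], [0.001, -0.001, -1.0]]
ft_force: [-0.9, 0.3, -3.0]
opening: 0.0237
finger_force: 30.0
```

```bash
cat >> h.py <<'E'
SEAT={'red':(.5335,.4515,5.5),'yellow':(.5325,.189,-6.5),'blue':(.5085,.329,-2)}
def app(c,back,up,off=.0194):
    x,y,a=SEAT[c]; a=np.radians(a); return (x-back*np.cos(a),y-back*np.sin(a),.204+up-off)
E
python3 - <<'E'
from h import *
goto(app('red',.085,.026),95.5)
E
```

```text
shift [ 51.7  24.2 153.4] turn -0.1 n 3.0 q6 -1.14 t 7.725
```

jog_arm:
  series: "25 12 0 0; 26.7 12.2 0 0; 0 0 30 0; 0 0 50 0; 0 0 50 0; 0 0 23.4 0; 0 0 0 0; 0 0 0 0; 0 0 0 0; 0 0 0 0"

```text
time_s: 8.98
position: [0.4497, 0.4449, 0.2126]
ee_rot: [[-0.995, -0.095, 0.002], [-0.095, 0.995, 0.001], [-0.002, 0.001, -1.0]]
ft_force: [-0.2, 0.6, -2.5]
opening: 0.0238
finger_force: 30.0
```

Run:
```python
from h import *
goto(app('red',.085,.026),95.5)
goto(app('red',0,.026),95.5)
snap('top','t2');im,d,M=snap('scene','s2')
cv2.imwrite('pics/s2c.png',cv2.resize(im[100:300,320:520],None,fx=3,fy=3,interpolation=cv2.INTER_CUBIC))
```

```text
shift [ 0.9 -1.4  2. ] turn -0.0 n 1.0 q6 -1.07 t 8.975
shift [-84.1  -1.4   2.2] turn -0.0 n 2.0 q6 -1.07 t 8.975
```

View pics/s2c.png

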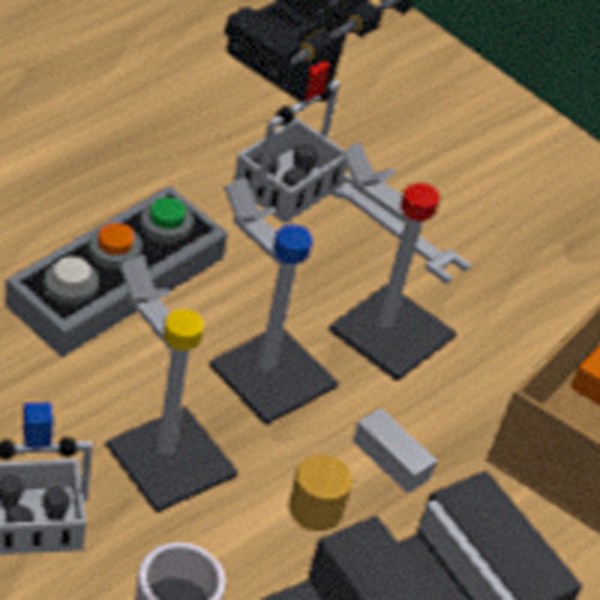

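The crop shows the basket level in front of the red hook, with the bail facing the trough. I go in.

jog_arm:
  series: "-20 -1 0 0; -30 0 0 0; -20 0 0 0; -14 0 0 0; 0 0 0 0; 0 0 0 0; 0 0 0 0"

```text
time_s: 9.95
position: [0.5321, 0.4517, 0.2113]
ee_rot: [[-0.995, -0.096, -0.0], [-0.096, 0.995, -0.0], [0.0, -0.0, -1.0]]
ft_force: [-0.4, -0.3, -3.6]
opening: 0.0236
finger_force: 30.0
```

Run:
```python
from h import *
goto(app('red',0,.0),95.5); print(arm.observe()['ft_force'])
im,d,M=snap('scene','s3'); P=cloud(M,d)
for b in blobs(im,d,M,'red',40):
    if b[3][2]>.17: print(*b)
```

```text
shift [-1.4 -0.4 26.7] turn 0.0 n 1.0 q6 -1.13 t 9.95
[-0.39338689 -0.25078468 -3.60602719]
[448. 142.] 50 0.245 [0.542 0.447 0.243]
[460. 167.] 122 0.186 [0.595 0.458 0.184]
```

Lower to just seated, then watch the force.

jog_arm:
  series: "-1 0 8 0; 0 0 8 0; 0 0 6 0; 0 0 4 0; 0 0 0 0; 0 0 0 0"

```text
time_s: 10.75
position: [0.5338, 0.4517, 0.1853]
ee_rot: [[-0.995, -0.095, -0.0], [-0.095, 0.995, 0.0], [0.0, 0.0, -1.0]]
ft_force: [0.9, 0.2, -3.7]
opening: 0.0238
finger_force: 30.0
```

jog_arm:
  series: "0 0 2 0; 0 0 1 0; 0 0 0 0; 0 0 0 0"

```text
time_s: 11.25
position: [0.5344, 0.4519, 0.1841]
ee_rot: [[-0.995, -0.096, 0.002], [-0.096, 0.995, 0.001], [-0.002, 0.001, -1.0]]
ft_force: [-2.1, -2.0, 4.8]
opening: 0.0237
finger_force: 30.0
```

Contact: it is seated. I release, opening fully, and rise.

jog_arm:
  series: "0 0 0 0; 0 0 0 0; 0 0 0 0; 0 0 0 0; 0 0 0 0; 0 0 -15 0; 0 0 -40 0; 0 0 -60 0; 0 0 -55 0; 0 0 0 0; 0 0 0 0"
  jaw: 1

```text
time_s: 12.62
position: [0.5337, 0.4516, 0.3525]
ee_rot: [[-0.995, -0.095, 0.0], [-0.095, 0.995, 0.0], [-0.0, 0.0, -1.0]]
ft_force: [-1.0, -0.8, -1.0]
opening: 0.0878
finger_force: 0.0
```

Run:
```python
from h import *
for n in('top','scene'):
    im,d,M=snap(n,n+'4'); L=(im,d,M)
    for c in ('red','yellow','blue'):
        for b in blobs(im,d,M,c,40):
            if .145<b[3][2]<.25 and .35<b[3][0]<.7: 
                print(n,c,*b, basket(L,b[3])[:2] if b[3][2]<.16 and b[1]<300 else '')
goto((.584,.0385,.356),58.5)
```

```text
top red [130. 217.] 103 0.216 [0.533 0.45  0.214] 
top red [539. 288.] 123 0.153 [ 0.401 -0.506  0.15 ] (203, np.float64(22.576053311677526))
top yellow [423. 212.] 983 0.153 [ 0.553 -0.236  0.15 ] 
top yellow [251. 200.] 155 0.185 [0.591 0.182 0.182] 
top yellow [367. 265.] 113 0.156 [ 0.447 -0.1    0.154] (114, np.float64(114.76342342331425))
top blue [190. 207.] 140 0.185 [0.566 0.326 0.182] 
top blue [311. 208.] 102 0.157 [0.581 0.039 0.154] (111, np.float64(58.86082255881189))
scene red [444. 149.] 129 0.216 [0.536 0.45  0.215] 
scene red [460. 167.] 118 0.185 [0.595 0.457 0.183] 
scene red [ 92. 294.] 136 0.153 [ 0.405 -0.504  0.151] (213, np.float64(85.40702137264273))
scene yellow [381. 209.] 150 0.186 [0.593 0.184 0.183] 
scene yellow [256. 230.] 154 0.157 [ 0.45  -0.099  0.155] (90, np.float64(113.46939496657214))
scene yellow [234. 292.] 1152 0.154 [ 0.56  -0.251  0.151] 
scene blue [417. 181.] 123 0.186 [0.57  0.326 0.183] 
scene blue [332. 241.] 118 0.156 [0.586 0.038 0.155] (117, np.float64(59.52691405264741))
shift [ -11.1 -415.7   -5.2] turn 37.0 n 7.0 q6 -1.13 t 12.725
```

jog_arm:
  series: "-1 -25 0 0; -1 -50 0 0; -2 -60 0 0; -2 -60 0 0; -2 -60 0 0; -2 -60 0 0; -1 -60 0 0; 0 -40.7 0 0; 0 0 0 9; 0 0 0 9.5; 0 0 40 9.5; 0 0 50 9; 0 0 30 0; 0 0 0 0; 0 0 0 0; 0 0 0 0"

```text
time_s: 14.72
position: [0.5854, 0.0388, 0.234]
ee_rot: [[-0.853, 0.523, 0.003], [0.523, 0.853, -0.0], [-0.003, 0.001, -1.0]]
ft_force: [0.3, -0.1, -0.1]
opening: 0.0879
finger_force: 0.0
```

Run:
```python
from h import *
goto((.584,.0385,.125),58.5)
```

```text
shift [  1.4  -1.1 109. ] turn -0.0 n 2.0 q6 -1.16 t 14.725
```

jog_arm:
  series: "0 0 40 0; 0 0 40 0; 0 0 29 0; 0 0 0 0; 0 0 0 0; 0 0 0 0"

```text
time_s: 15.48
position: [0.5859, 0.0388, 0.1255]
ee_rot: [[-0.853, 0.523, 0.004], [0.523, 0.853, -0.001], [-0.003, 0.001, -1.0]]
ft_force: [0.2, 0.2, 1.0]
opening: 0.0881
finger_force: 0.0
```

jog_arm:
  series: "0 0 0 0; 0 0 0 0; 0 0 0 0; 0 0 0 0; 0 0 0 0; 0 0 0 0; 0 0 0 0; 0 0 0 0"
  jaw: -1

```text
time_s: 16.48
position: [0.5844, 0.0389, 0.1232]
ee_rot: [[-0.852, 0.523, -0.0], [0.523, 0.852, 0.0], [0.0, -0.0, -1.0]]
ft_force: [0.2, -0.0, -0.0]
opening: 0.0238
finger_force: 30.0
```

jog_arm:
  series: "0 0 -20 0; 0 0 -40 0; 0 0 -60 0; 0 0 -60 0; 0 0 -50 0; 0 0 -10 0; 0 0 0 -7; 0 0 0 -7.5; 0 0 0 -7.5; 0 0 0 -7.5; 0 0 0 0; 0 0 0 0; 0 0 0 0"

```text
time_s: 18.1
position: [0.5844, 0.0389, 0.3626]
ee_rot: [[-0.999, 0.037, -0.001], [0.037, 0.999, 0.0], [0.001, 0.0, -1.0]]
ft_force: [-0.1, 0.8, -2.8]
opening: 0.0239
finger_force: 30.0
```

Run:
```python
from h import *
goto(app('blue',.085,.026),88)
```

```text
shift [171.3 286.9 152.2] turn -0.1 n 5.0 q6 -1.67 t 18.1
```

jog_arm:
  series: "15 25 0 0; 28 47 0 0; 36 60 0 0; 36 60 0 0; 32 54 0 0; 24.3 40.9 0 0; 0 0 30 0; 0 0 50 0; 0 0 50 0; 0 0 22 0; 0 0 0 0; 0 0 0 0; 0 0 0 0; 0 0 0 0"

```text
time_s: 19.85
position: [0.4313, 0.3186, 0.2124]
ee_rot: [[-0.999, 0.035, 0.002], [0.035, 0.999, 0.001], [-0.002, 0.001, -1.0]]
ft_force: [-0.0, 0.3, -2.8]
opening: 0.0237
finger_force: 29.9
```

Run:
```python
from h import *
goto(app('blue',0,.026),88)
```

```text
shift [-76.7  13.1   2. ] turn -0.0 n 2.0 q6 -1.12 t 19.85
```

jog_arm:
  series: "5 13 0 0; 0 0 0 0; 0 0 0 0; 0 0 0 0"

```text
time_s: 20.35
position: [0.4262, 0.3315, 0.2111]
ee_rot: [[-0.999, 0.035, -0.0], [0.035, 0.999, -0.0], [0.0, -0.0, -1.0]]
ft_force: [0.5, -0.5, -2.6]
opening: 0.0236
finger_force: 29.9
```

Run:
```python
from h import *
goto(app('blue',0,.026),88)
```

```text
shift [-82.4   0.4   0.5] turn -0.0 n 2.0 q6 -1.09 t 20.35
```

jog_arm:
  series: "-20 0 0 0; -30 0.4 0 0; -20 0 0 0; -12.4 0 0 0; 0 0 0 0; 0 0 0 0; 0 0 0 0; 0 0 0 0"

```text
time_s: 21.35
position: [0.5082, 0.3292, 0.2114]
ee_rot: [[-0.999, 0.035, 0.0], [0.035, 0.999, 0.0], [-0.0, 0.0, -1.0]]
ft_force: [0.2, -1.2, -3.2]
opening: 0.0239
finger_force: 29.9
```

jog_arm:
  series: "0 0 8 0; 0 0 8 0; 0 0 6 0; 0 0 4 0; 0 0 0 0; 0 0 0 0; 0 0 0 0"

```text
time_s: 22.22
position: [0.5087, 0.3291, 0.1854]
ee_rot: [[-0.999, 0.035, 0.0], [0.035, 0.999, 0.0], [-0.0, 0.0, -1.0]]
ft_force: [-0.2, 0.4, -2.7]
opening: 0.0239
finger_force: 29.9
```

jog_arm:
  series: "0 0 2 0; 0 0 1 0; 0 0 0 0; 0 0 0 0"

```text
time_s: 22.72
position: [0.5096, 0.3292, 0.1832]
ee_rot: [[-0.999, 0.035, 0.002], [0.035, 0.999, 0.001], [-0.002, 0.001, -1.0]]
ft_force: [3.5, 0.6, 3.9]
opening: 0.0242
finger_force: 29.9
```

jog_arm:
  series: "0 0 0 0; 0 0 0 0; 0 0 0 0; 0 0 0 0; 0 0 0 0; 0 0 -15 0; 0 0 -40 0; 0 0 -60 0; 0 0 -55 0; 0 0 0 0; 0 0 0 0"
  jaw: 1

```text
time_s: 24.1
position: [0.5084, 0.3289, 0.3525]
ee_rot: [[-0.999, 0.035, 0.0], [0.035, 0.999, 0.0], [-0.0, 0.0, -1.0]]
ft_force: [0.0, 0.7, -1.1]
opening: 0.0881
finger_force: 0.0
```

```bash
cat > chk.py <<'E'
from h import *
import sys
for n in('top','scene'):
    im,d,M=snap(n,n+sys.argv[1]); L=(im,d,M)
    for c in ('red','yellow','blue'):
        for b in blobs(im,d,M,c,40):
            if .145<b[3][2]<.25 and .35<b[3][0]<.7 and b[3][1]>-.2: 
                print(n,c,*b, basket(L,b[3])[:2] if b[3][2]<.16 and b[1]<300 else '')
E
python3 chk.py 5
python3 - <<'E'
from h import *
goto((.4485,-.099,.356),114.5)
E
```

```text
top red [130. 219.] 52 0.215 [0.526 0.45  0.213] 
top yellow [251. 200.] 156 0.184 [0.59  0.182 0.182] 
top yellow [367. 265.] 112 0.156 [ 0.447 -0.1    0.154] (115, np.float64(114.84192728002935))
top blue [183. 230.] 107 0.216 [0.507 0.328 0.214] 
scene red [444. 149.] 128 0.216 [0.535 0.45  0.214] 
scene red [460. 167.] 121 0.186 [0.595 0.458 0.184] 
scene yellow [381. 209.] 151 0.185 [0.593 0.183 0.183] 
scene yellow [256. 230.] 158 0.157 [ 0.449 -0.098  0.155] (97, np.float64(114.17593961779724))
scene blue [404. 161.] 120 0.216 [0.512 0.325 0.215] 
scene blue [417. 181.] 122 0.185 [0.572 0.326 0.183] 
shift [  44.3 -429.5   -4.8] turn -26.5 n 7.0 q6 -1.16 t 24.2
```

jog_arm:
  series: "3 -25 0 0; 5 -50 0 0; 6 -60 0 0; 6 -60 0 0; 6 -60 0 0; 6 -60 0 0; 6 -60 0 0; 6 -54.5 0 0; 0 0 0 0; 0 0 0 -9; 0 0 0 -9; 0 0 40 -8.5; 0 0 50 0; 0 0 30 0; 0 0 0 0; 0 0 0 0"

```text
time_s: 26.2
position: [0.45, -0.0982, 0.2332]
ee_rot: [[-0.91, -0.415, 0.001], [-0.415, 0.91, -0.0], [-0.001, -0.0, -1.0]]
ft_force: [0.2, 0.1, -0.0]
opening: 0.0884
finger_force: 0.0
```

Run:
```python
from h import *
im,d,M=snap('scene','s6')
for b in blobs(im,d,M,'yellow',40):print(*b)
goto((.4485,-.099,.125),114.5)
```

```text
[381. 209.] 152 0.185 [0.594 0.182 0.183]
[248. 236.] 163 0.156 [ 0.452 -0.124  0.155]
[ 93. 247.] 182 0.156 [ 0.268 -0.453  0.154]
[234. 292.] 1147 0.153 [ 0.557 -0.251  0.151]
shift [  2.1   0.5 108.7] turn 0.0 n 2.0 q6 -2.47 t 26.25
```

The yellow basket has been knocked to about (.45,−.125), so I re-measure it.

Run:
```python
from h import *
L=snap('scene','s7')
for b in blobs(*L,'yellow',40):
    if .4<b[3][0]<.5 and b[1]<300: print(*b); print(basket(L,b[3]))
im=L[0]; cv2.imwrite('pics/s7c.png',cv2.resize(im[200:300,190:330],None,fx=4,fy=4,interpolation=cv2.INTER_CUBIC))
```

```text
[248. 236.] 161 0.156 [ 0.452 -0.124  0.154]
(95, np.float64(115.1031218488752), ((0.44960159063339233, -0.12239955365657806), (0.06811197847127914, 0.09119072556495667), 21.574426651000977))
```

View pics/s7c.png

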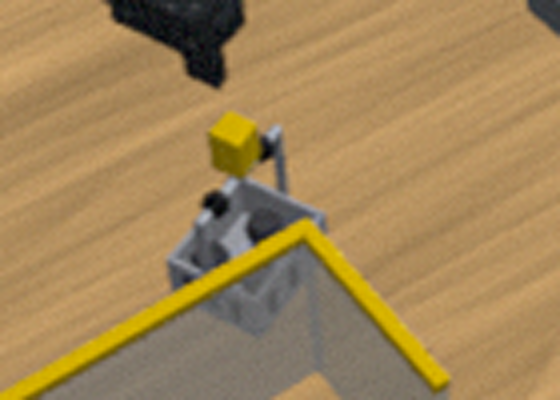

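The crop shows the yellow basket upright with the same yaw, just shifted. Target is (.451,−.1245).

Run:
```python
from h import *
goto((.451,-.1245,.124),115)
```

```text
shift [ 10.4 -23.4 109.9] turn -0.5 n 2.0 q6 -2.47 t 26.3
```

jog_arm:
  series: "10.4 -23.4 0 0; 0 0 0 0; 0 0 40 0; 0 0 40 0; 0 0 28 0; 0 0 0 0; 0 0 0 0; 0 0 0 0"

```text
time_s: 27.3
position: [0.4508, -0.1247, 0.1259]
ee_rot: [[-0.91, -0.414, 0.003], [-0.414, 0.91, -0.001], [-0.002, -0.002, -1.0]]
ft_force: [0.2, 0.2, 0.3]
opening: 0.0882
finger_force: 0.0
```

jog_arm:
  series: "0 0 0 0; 0 0 0 0; 0 0 0 0; 0 0 0 0; 0 0 0 0; 0 0 0 0; 0 0 0 0; 0 0 0 0"
  jaw: -1

```text
time_s: 28.3
position: [0.4497, -0.1242, 0.1242]
ee_rot: [[-0.91, -0.414, 0.0], [-0.414, 0.91, 0.0], [-0.0, 0.0, -1.0]]
ft_force: [0.7, 0.8, -0.3]
opening: 0.0236
finger_force: 29.9
```

jog_arm:
  series: "0 0 -20 0; 0 0 -40 0; 0 0 -60 0; 0 0 -60 0; 0 0 -50 0; 0 0 -10 0; 0 0 0 7; 0 0 0 8; 0 0 0 8; 0 0 0 8; 0 0 0 0; 0 0 0 0; 0 0 0 0"

```text
time_s: 29.92
position: [0.4496, -0.1242, 0.3638]
ee_rot: [[-0.994, 0.112, -0.001], [0.112, 0.994, 0.0], [0.001, 0.0, -1.0]]
ft_force: [0.8, 0.3, -2.6]
opening: 0.0237
finger_force: 29.9
```

Run:
```python
from h import *
goto(app('yellow',.085,.026),83.5)
```

```text
shift [ 37.6 320.6 153.3] turn 0.1 n 6.0 q6 -1.98 t 29.925
```

jog_arm:
  series: "4 25 0 0; 6 48 0 0; 6 55 0 0; 6 55 0 0; 6 55 0 0; 6 48 0 0; 3.6 34.6 0 0; 0 0 0 0; 0 0 0 0; 0 0 0 0; 0 0 0 0"

```text
time_s: 31.3
position: [0.449, 0.1976, 0.3643]
ee_rot: [[-0.993, 0.115, 0.0], [0.115, 0.993, -0.0], [-0.0, -0.0, -1.0]]
ft_force: [-0.2, 0.2, -1.9]
opening: 0.0235
finger_force: 29.9
```

Run:
```python
from h import *
goto(app('yellow',.085,.026),83.5)
```

```text
shift [  1.1   0.9 153.7] turn -0.1 n 3.0 q6 -1.28 t 31.3
```

jog_arm:
  series: "1 1 25 0; 0 0 50 0; 0 0 50 0; 0 0 27 0; 0 0 0 0; 0 0 0 0; 0 0 0 0; 0 0 0 0"

```text
time_s: 32.3
position: [0.4486, 0.1997, 0.2135]
ee_rot: [[-0.994, 0.114, 0.002], [0.114, 0.994, 0.0], [-0.002, 0.001, -1.0]]
ft_force: [-0.0, 0.1, -2.1]
opening: 0.0239
finger_force: 29.9
```

Run:
```python
from h import *
goto(app('yellow',0,.026),83.5)
```

```text
shift [-84.6  -1.2   3.1] turn -0.0 n 2.0 q6 -1.28 t 32.3
```

jog_arm:
  series: "-20 -1 0 0; -30 0 0 0; -20 0 0 0; -14 0 0 0; 0 0 0 0; 0 0 0 0; 0 0 0 0; 0 0 0 0"

```text
time_s: 33.3
position: [0.5309, 0.1893, 0.2124]
ee_rot: [[-0.994, 0.113, 0.0], [0.113, 0.994, 0.0], [-0.0, 0.0, -1.0]]
ft_force: [0.1, 0.1, -2.5]
opening: 0.0239
finger_force: 29.9
```

jog_arm:
  series: "0 0 8 0; 0 0 8 0; 0 0 6 0; 0 0 4 0; 0 0 0 0; 0 0 0 0; 0 0 0 0"

```text
time_s: 34.17
position: [0.5314, 0.1891, 0.1865]
ee_rot: [[-0.994, 0.114, 0.0], [0.114, 0.994, 0.0], [-0.0, 0.0, -1.0]]
ft_force: [0.1, 0.1, -2.6]
opening: 0.0235
finger_force: 29.9
```

jog_arm:
  series: "0 0 2 0; 0 0 1 0; 0 0 0 0; 0 0 0 0"

```text
time_s: 34.67
position: [0.5321, 0.1891, 0.184]
ee_rot: [[-0.994, 0.114, 0.002], [0.114, 0.994, 0.0], [-0.002, 0.0, -1.0]]
ft_force: [2.8, 0.2, 3.1]
opening: 0.0238
finger_force: 29.9
```

jog_arm:
  series: "0 0 0 0; 0 0 0 0; 0 0 0 0; 0 0 0 0; 0 0 0 0; 0 0 -15 0; 0 0 -40 0; 0 0 -60 0; 0 0 -55 0; 0 0 0 0; 0 0 0 0"
  jaw: 1

```text
time_s: 36.05
position: [0.531, 0.1891, 0.3535]
ee_rot: [[-0.994, 0.114, 0.0], [0.114, 0.994, 0.0], [-0.0, 0.0, -1.0]]
ft_force: [0.4, 1.2, -0.2]
opening: 0.088
finger_force: 0.0
```

```bash
python3 chk.py 8
python3 - <<'E'
from h import *
for f in('top8','scene8'):
    im,d,M=load(f); P=cloud(M,d)
    # rod handle
    m=mask(im,'orange')>0; k=m&(abs(P[...,0]-.43)<.15)&(P[...,1]<-.33)&(P[...,1]>-.45)&(P[...,2]>.12)
    q=P[k]; t=q[q[:,2]>.150]; r=cv2.minAreaRect(t[:,:2].astype(np.float32)); print(f,'handle',k.sum(),r,np.percentile(t[:,2],[10,50,90]),t.mean(0), np.degrees(np.arctan2(*pca(t[:,:2])[::-1])))
    # rod wire: z>.1 ahead
    k=(~m)&(P[...,0]>.50)&(P[...,0]<.72)&(P[...,1]<-.34)&(P[...,1]>-.46)&(P[...,2]>.134)&(P[...,2]<.17)
    q=P[k]; print('wire',k.sum(),q.min(0),q.max(0),np.degrees(np.arctan2(*pca(q[:,:2])[::-1])),q.mean(0))
    # switch paddle
    k=(mask(im,'red')>0)&(abs(P[...,0]-.65)<.08)&(abs(P[...,1]+.23)<.06); q=P[k]; t=q[q[:,2]>np.percentile(q[:,2],98)-.004]
    print('paddle',k.sum(),q.min(0),q.max(0),'tip',t.mean(0),cv2.minAreaRect(t[:,:2].astype(np.float32)))
    # guard top
    k=(mask(im,'yellow')>0)&(P[...,2]>.143)&(P[...,2]<.158)&(P[...,0]>.5)&(P[...,1]<-.08); print('guard',k.sum(),cv2.minAreaRect(P[k][:,:2].astype(np.float32)))
    # rest base / button white
    k=(im.min(-1)>150)&(P[...,2]>.055)&(P[...,2]<.07)&(abs(P[...,0]-.39)<.05)&(abs(P[...,1]-.21)<.05); print('white',k.sum(),P[k].mean(0) if k.any() else 0)
E
```

```text
top red [135. 195.] 146 0.184 [0.592 0.456 0.182] 
top red [131. 217.] 105 0.216 [0.532 0.45  0.214] 
top blue [189. 210.] 68 0.185 [0.559 0.326 0.183] 
top blue [184. 230.] 85 0.219 [0.505 0.323 0.215] 
scene red [444. 149.] 128 0.216 [0.537 0.45  0.215] 
scene red [460. 167.] 122 0.186 [0.595 0.457 0.184] 
scene yellow [369. 187.] 155 0.216 [0.535 0.189 0.215] 
scene yellow [381. 209.] 150 0.185 [0.594 0.183 0.183] 
scene blue [404. 161.] 120 0.216 [0.512 0.326 0.214] 
scene blue [417. 181.] 124 0.185 [0.571 0.326 0.183] 
top8 handle 718 ((0.43193691968917847, -0.3879041373729706), (0.024336054921150208, 0.13698126375675201), 83.5362777709961) [0.15245503 0.1560189  0.15885051] [ 0.43086938 -0.38729613  0.15583727] 173.021280082963
wire 344 [ 0.50019906 -0.41830092  0.13500831] [ 0.68641821 -0.34005775  0.15822066] -169.20376085637642 [ 0.58452725 -0.38332021  0.14768077]
paddle 263 [ 0.62815577 -0.24773279  0.03653251] [ 0.65874462 -0.2094708   0.11085587] tip [ 0.65536048 -0.22621442  0.10648859] ((0.6546347737312317, -0.22639866173267365), (0.005979516543447971, 0.03320895880460
[... 216 characters left out ...]
 (0.023593733087182045, 0.14480361342430115), 82.47950744628906) [0.15425691 0.15717391 0.15981581] [ 0.43728403 -0.38715348  0.15714704] 172.70105273060227
wire 345 [ 0.50023836 -0.41784413  0.13434833] [ 0.67269514 -0.34005117  0.15723177] 179.31019789292662 [ 0.58453772 -0.38813389  0.14741782]
paddle 114 [ 0.63523562 -0.24783381  0.04390734] [ 0.66274373 -0.20998377  0.11054391] tip [ 0.65806601 -0.22819238  0.10708295] ((0.6585081815719604, -0.22871270775794983), (0.008692246861755848, 0.03740529343485832), 3.4983975887298584)
guard 1086 ((0.6078894138336182, -0.22908562421798706), (0.1498623490333557, 0.22798454761505127), 2.2179720401763916)
white 67 [0.40250881 0.21678546 0.06545239]
```

All three baskets hang (grip tops at .215). The rod handle centre is (.4326,−.3873) with heading −7°, so rod_grip ≈ (.4425,−.3885). The switch pivot is ≈ (.631,−.229) with heading 2°, and the tip height of .106 agrees with that. Next I go to the rod.

Run:
```python
from h import *
goto((.4425,-.3885,.25),83)
for f in('top8','scene8'):
    im,d,M=load(f); print(f,proj(M,(.651,-.414,.147)).round(),proj(M,(.651,-.414,.03)).round())
    k=(mask(im,'blue')>0); P=cloud(M,d); k&=(abs(P[...,0]-.44)<.08)&(P[...,1]<-.33)&(P[...,1]>-.46)&(P[...,2]>.125); q=P[k]
    print(cv2.minAreaRect(q[:,:2].astype(np.float32)))
im,d,M=load('top8'); print(onz(M,497,187,.143))
```

```text
shift [  21.5 -583.7  102.2] turn 0.5 n 10.0 q6 -1.33 t 36.15
top8 [496. 186.] [481. 198.]
((0.442111074924469, -0.3886072337627411), (0.05098266527056694, 0.09493162482976913), 83.18780517578125)
scene8 [177. 355.] [187. 379.]
((0.4453948736190796, -0.3882969319820404), (0.049658577889204025, 0.10018936544656754), 82.31046295166016)
[ 0.64867296 -0.41705599  0.143     ]
```

jog_arm:
  series: "2 -25 0 0; 2 -45 0 0; 2 -55 0 0; 2 -55 0 0; 2 -55 0 0; 2 -55 0 0; 2 -55 0 0; 2 -55 0 0; 2 -55 0 0; 2 -55 0 0; 1 -50 0 0; 0 -24 0 0; 0 0 30 0; 0 0 40 0; 0 0 30 0.5; 0 0 0 0; 0 0 0 0; 0 0 0 0"

```text
time_s: 38.4
position: [0.4448, -0.3892, 0.2551]
ee_rot: [[-0.993, 0.122, 0.002], [0.122, 0.993, -0.002], [-0.002, -0.002, -1.0]]
ft_force: [-0.3, 0.2, 0.6]
opening: 0.0881
finger_force: 0.0
```

Run:
```python
from h import *
goto((.443,-.3885,.1243),83)
```

```text
shift [  2.1   0.8 130.8] turn 0.0 n 3.0 q6 -2.37 t 38.4
```

jog_arm:
  series: "1 1 40 0; 0 0 40 0; 0 0 30 0; 0 0 18.5 0; 0 0 0 0; 0 0 0 0; 0 0 0 0; 0 0 0 0"

```text
time_s: 39.4
position: [0.4435, -0.3881, 0.1257]
ee_rot: [[-0.993, 0.122, 0.001], [0.122, 0.993, -0.001], [-0.001, -0.001, -1.0]]
ft_force: [0.0, -0.2, -0.7]
opening: 0.0884
finger_force: 0.0
```

Run:
```python
from h import *
goto((.443,-.3885,.1243),83)
```

```text
shift [ 0.5 -0.5  1.4] turn -0.0 n 1.0 q6 -2.37 t 39.4
```

jog_arm:
  series: "0 0 0 0; 0 0 0 0; 0 0 0 0; 0 0 0 0; 0 0 0 0; 0 0 0 0; 0 0 0 0; 0 0 0 0"
  jaw: -1

```text
time_s: 40.4
position: [0.4432, -0.3877, 0.1247]
ee_rot: [[-0.992, 0.122, 0.0], [0.122, 0.992, -0.0], [-0.0, -0.0, -1.0]]
ft_force: [0.0, -0.4, 0.0]
opening: 0.0236
finger_force: 30.0
```

jog_arm:
  series: "0 0 -15 0; 0 0 -35 0; 0 0 -50 0; 0 0 -50 0; 0 0 -30 0; 0 0 0 -4.5; 0 0 0 -4.5; 0 0 0 0; 0 0 0 0; 0 0 0 0"

```text
time_s: 41.65
position: [0.4431, -0.3875, 0.3047]
ee_rot: [[-0.999, -0.034, -0.0], [-0.034, 0.999, 0.0], [0.0, 0.0, -1.0]]
ft_force: [0.0, 0.6, -3.3]
opening: 0.0235
finger_force: 30.0
```

Run:
```python
from h import *
im,d,M=snap('scene','s9'); P=cloud(M,d)
m=mask(im,'orange')>0; k=m&(abs(P[...,0]-.43)<.15)&(P[...,1]<-.33)&(P[...,1]>-.45)&(P[...,2]>.2); q=P[k]; print('handle',k.sum(),q.min(0),q.max(0))
k=(~m)&(P[...,0]>.52)&(P[...,0]<.72)&(P[...,1]<-.34)&(P[...,1]>-.46)&(P[...,2]>.17)&(P[...,2]<.34); q=P[k]
h=q[q[:,2]>.28]; print('wire',k.sum(),q.min(0),q.max(0)); A=np.c_[h[:,0],np.ones(len(h))]; print('z slope',np.linalg.lstsq(A,h[:,2],rcond=None)[0],'y slope',np.linalg.lstsq(A,h[:,1],rcond=None)[0])
lo=q[q[:,2]<.25]; print('bend',len(lo),lo.mean(0),lo.min(0),lo.max(0))
s=arm.observe(); print(s['position'])
a=np.radians(2); ax=np.array([np.cos(a),np.sin(a)]); piv=np.array([.631,-.229])
g=piv+ax*(.060-.210); print(g); goto((*g,s['position'][2]),92)
```

```text
handle 484 [ 0.40266673 -0.42926009  0.31145614] [ 0.50653624 -0.35553146  0.41348655]
wire 378 [ 0.52033298 -0.3874949   0.21264639] [ 0.65815329 -0.37553774  0.33151012]
z slope [-0.12462458  0.39744763] y slope [ 0.029557  -0.3992928]
bend 40 [ 0.65470342 -0.38004241  0.23125004] [ 0.65161802 -0.383557    0.21264639] [ 0.65735205 -0.37553774  0.24762471]
[ 0.44315807 -0.38755936  0.30469128]
[ 0.48109138 -0.23423492]
shift [-43.1 151.9   0. ] turn -0.1 n 3.0 q6 -2.52 t 41.7
```

jog_arm:
  series: "-6 20 0 0; -12 42 0 0; -15 54 0 0; -10.1 35.9 0 0; 0 0 0 0; 0 0 0 0; 0 0 0 0; 0 0 0 0"

```text
time_s: 42.7
position: [0.4807, -0.2352, 0.3046]
ee_rot: [[-0.999, -0.033, -0.0], [-0.033, 0.999, 0.0], [0.0, 0.0, -1.0]]
ft_force: [0.1, -0.7, -2.9]
opening: 0.0233
finger_force: 30.0
```

Run:
```python
from h import *
s=arm.observe(); print(s['position'])
for n in('scene','top'):
    im,d,M=snap(n,n+'10'); P=cloud(M,d)
    m=mask(im,'orange')+mask(im,'red')+mask(im,'yellow')>0
    k=(~m)&(P[...,0]>.56)&(P[...,0]<.75)&(abs(P[...,1]+.23)<.05)&(P[...,2]>.19)&(P[...,2]<.34); q=P[k]
    h=q[(q[:,2]>.3)&(q[:,0]<.67)]; A=np.c_[h[:,0],np.ones(len(h))]
    if len(h)>5: print(n,'wire z,y at tip x.69',np.linalg.lstsq(A,h[:,1:],rcond=None)[0].round(3), h.mean(0))
    lo=q[q[:,2]<.28]
    if len(lo): print('bend',len(lo),lo.mean(0),lo.min(0),lo.max(0))
    u,v=proj(M,(.631,-.229,.1)); c=im[max(0,int(v)-110):int(v)+90,int(u)-110:int(u)+110]; cv2.imwrite(f'pics/{n}10c.png',cv2.resize(c,None,fx=1.8,fy=1.8))
a=cv2.imread('pics/scene10c.png');b=cv2.imread('pics/top10c.png'); h=min(len(a),len(b)); cv2.imwrite('pics/j10.png',np.hstack([a[:h],b[:h]]))
goto((.481,-.2342,.166),92)
```

```text
[ 0.48072767 -0.23516413  0.30457714]
scene wire z,y at tip x.69 [[ 0.032 -0.004]
 [-0.25   0.329]] [ 0.6164352  -0.23044541  0.32667239]
bend 71 [ 0.69230172 -0.22854401  0.24606451] [ 0.68752176 -0.23271951  0.21355049] [ 0.69599679 -0.2237505   0.27934711]
top wire z,y at tip x.69 [[ 0.027 -0.004]
 [-0.248  0.328]] [ 0.61565642 -0.23140954  0.32572055]
bend 44 [ 0.68799948 -0.22833175  0.24688279] [ 0.68595365 -0.23253935  0.20849631] [ 0.69209093 -0.22565377  0.27895871]
shift [ -0.3   0.7 138.6] turn -0.1 n 3.0 q6 -2.28 t 42.8
```

View pics/j10.png

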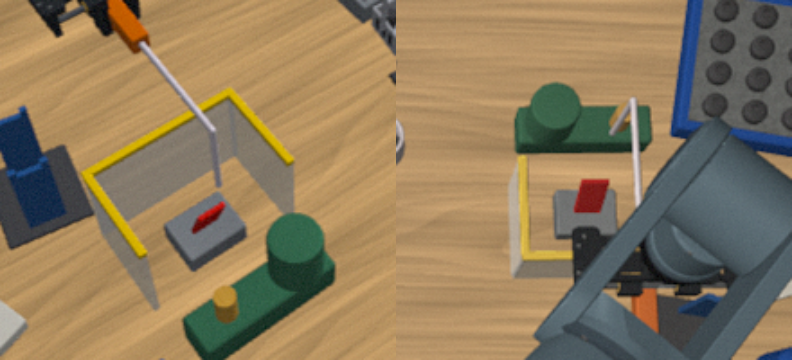

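The picture shows the rod level, with its bend above and behind the red paddle and clear of guard and pump. The bend is measured at (.690,−.2285). I lower it.

jog_arm:
  series: "0 0 25 0; 0 0 40 0; 0 0 40 0; 0 0 25 0; 0 0 8.5 0; 0 0 0 0; 0 0 0 0; 0 0 0 0"

```text
time_s: 43.8
position: [0.4816, -0.2348, 0.1675]
ee_rot: [[-0.999, -0.035, 0.002], [-0.035, 0.999, -0.001], [-0.002, -0.001, -1.0]]
ft_force: [-0.4, -0.1, -1.5]
opening: 0.0234
finger_force: 30.0
```

Run:
```python
from h import *
s=arm.observe(); print(s['position'],s['ft_force'])
im,d,M=snap('scene','scene11'); P=cloud(M,d)
m=mask(im,'orange')+mask(im,'red')+mask(im,'yellow')>0
k=(~m)&(P[...,0]>.67)&(P[...,0]<.72)&(abs(P[...,1]+.23)<.02)&(P[...,2]>.06)&(P[...,2]<.34); q=P[k]; print(q.mean(0),q.min(0),q.max(0))
u,v=proj(M,(.631,-.229,.1)); c=im[int(v)-70:int(v)+70,int(u)-90:int(u)+90]; cv2.imwrite('pics/c11.png',cv2.resize(c,None,fx=4,fy=4))
```

```text
[ 0.48164807 -0.2348264   0.16749984] [-0.35728971 -0.12916105 -1.53941343]
[ 0.69024456 -0.22782101  0.15045975] [ 0.67069263 -0.23138908  0.0786597 ] [ 0.69612963 -0.22271279  0.1931742 ]
```

View pics/c11.png

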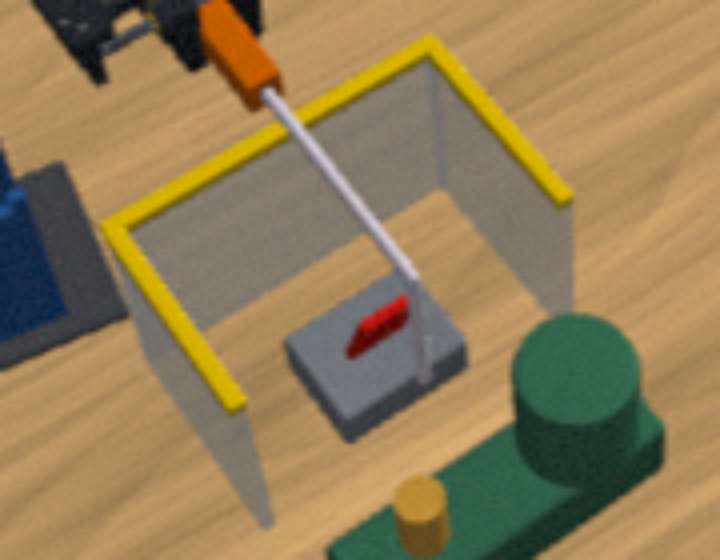

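The crop shows the rod's tip behind the red paddle, inside the guard. I pull it towards the robot.

jog_arm:
  series: "10 0 0 0; 10 0 0 0; 10 0 0 0; 10 0 0 0; 10 0 0 0; 8 0 0 0; 6 0 0 0; 4 0 0 0; 0 0 0 0; 0 0 0 0; 0 0 0 0"

```text
time_s: 45.22
position: [0.413, -0.2366, 0.1661]
ee_rot: [[-0.999, -0.035, -0.0], [-0.035, 0.999, 0.0], [0.0, 0.0, -1.0]]
ft_force: [0.0, -0.2, -1.2]
opening: 0.0236
finger_force: 30.0
```

```bash
cat > sw.py <<'E'
from h import *
import sys
s=arm.observe(); print(s['position'],s['ft_force'],s['moment'])
im,d,M=snap('scene','sw'+sys.argv[1]); P=cloud(M,d)
k=(mask(im,'red')>0)&(abs(P[...,0]-.63)<.09)&(abs(P[...,1]+.23)<.06); q=P[k]; t=q[q[:,2]>np.percentile(q[:,2],95)-.005]
print('tip',t.mean(0),len(q), 'lean(to robot)',np.degrees(np.arctan2(.631-np.median(t[:,0]),np.median(t[:,2])-.035)))
# slope of face
A=np.c_[q[:,2],np.ones(len(q))]; print('slope dx/dz',np.linalg.lstsq(A,q[:,0],rcond=None)[0])
E
python3 sw.py 1
```

```text
[ 0.41301561 -0.23661658  0.16613952] [ 0.04020707 -0.20363193 -1.22015544] [ 0.04745661 -0.11247408 -0.03251337]
tip [ 0.60613115 -0.23232386  0.10439753] 344 lean(to robot) 19.850996619817245
slope dx/dz [-0.37655118  0.64698267]
```

jog_arm:
  series: "3 0 0 0; 2 0 0 0; 0 0 0 0; 0 0 0 0; 0 0 0 0"

```text
time_s: 45.9
position: [0.408, -0.2369, 0.1663]
ee_rot: [[-0.999, -0.034, -0.0], [-0.034, 0.999, -0.0], [0.0, -0.0, -1.0]]
ft_force: [1.9, 0.5, -0.9]
opening: 0.0236
finger_force: 30.0
```

```bash
python3 sw.py 2
```

```text
[ 0.40796068 -0.236899    0.16627381] [ 1.94479132  0.45145347 -0.88949427] [ 0.08857275 -0.40937964 -0.03928063]
tip [ 0.60616514 -0.23178483  0.1053418 ] 355 lean(to robot) 19.75316080843196
slope dx/dz [-0.32969552  0.64321727]
```

The tip no longer moves and the pull force has risen, so the switch is at its stop, on. I back off away from the paddle, rise, and check.

jog_arm:
  series: "-10 0 0 0; -20 0 0 0; -20 0 0 0; 0 0 0 0; 0 0 -20 0; 0 0 -40 0; 0 0 -45 0; 0 0 -33 0; 0 0 0 0; 0 0 0 0; 0 0 0 0"

```text
time_s: 47.32
position: [0.4571, -0.2345, 0.3019]
ee_rot: [[-0.999, -0.034, -0.003], [-0.034, 0.999, 0.002], [0.003, 0.003, -1.0]]
ft_force: [-0.5, -0.5, -1.9]
opening: 0.0239
finger_force: 30.0
```

```bash
python3 sw.py 3
python3 - <<'E'
from h import *
s=arm.observe()
goto((.4432,-.3877,s['position'][2]),83)
E
```

```text
[ 0.45708706 -0.2344617   0.30192413] [-0.47416038 -0.45204221 -1.85631933] [-0.00724724  0.04099656  0.01229673]
tip [ 0.60557005 -0.22933814  0.10455309] 413 lean(to robot) 20.055683415234117
slope dx/dz [-0.39081373  0.64767383]
shift [  19.3 -152.5   -0.3] turn 9.0 n 3.0 q6 -2.31 t 47.375
```

jog_arm:
  series: "3 -20 0 0; 5 -40 0 0; 6 -52 0 0; 5.3 -40.5 0 0; 0 0 0 4.5; 0 0 0 4.5; 0 0 0 0; 0 0 0 0; 0 0 0 0"

```text
time_s: 48.5
position: [0.444, -0.3882, 0.3041]
ee_rot: [[-0.993, 0.121, -0.0], [0.121, 0.993, 0.0], [0.0, 0.0, -1.0]]
ft_force: [-0.6, -0.0, -3.0]
opening: 0.0235
finger_force: 30.0
```

Run:
```python
from h import *
goto((.4432,-.3877,.1255),83)
im,d,M=snap('scene','s12'); P=cloud(M,d)
m=mask(im,'orange')>0;k=(~m)&(P[...,0]>.53)&(P[...,0]<.64)&(P[...,1]<-.37)&(P[...,1]>-.46)&(P[...,2]>.29)&(P[...,2]<.35); h=P[k]
A=np.c_[h[:,0],np.ones(len(h))]; print(len(h),np.linalg.lstsq(A,h[:,1:],rcond=None)[0].round(3))
```

```text
shift [  0.8   0.4 178.6] turn 0.0 n 3.0 q6 -2.37 t 48.5
199 [[-0.126  0.016]
 [-0.33   0.319]]
```

Rod level and heading right (−7°). I lower it into the rest.

jog_arm:
  series: "0.8 0.4 25 0; 0 0 45 0; 0 0 45 0; 0 0 30 0; 0 0 15 0; 0 0 10 0; 0 0 6 0; 0 0 3 0; 0 0 0 0; 0 0 0 0; 0 0 0 0; 0 0 0 0"

```text
time_s: 50.05
position: [0.4433, -0.3878, 0.1254]
ee_rot: [[-0.993, 0.122, 0.0], [0.122, 0.993, -0.0], [-0.0, -0.0, -1.0]]
ft_force: [0.2, -0.2, -2.2]
opening: 0.0239
finger_force: 30.0
```

jog_arm:
  series: "0 0 1 0; 0 0 0 0; 0 0 0 0"

```text
time_s: 50.42
position: [0.4434, -0.3879, 0.1247]
ee_rot: [[-0.993, 0.122, 0.0], [0.122, 0.993, -0.0], [-0.0, -0.0, -1.0]]
ft_force: [-1.0, 2.1, 4.1]
opening: 0.0235
finger_force: 30.0
```

jog_arm:
  series: "0 0 0 0; 0 0 0 0; 0 0 0 0; 0 0 0 0; 0 0 0 0; 0 0 -15 0; 0 0 -40 0; 0 0 -60 0; 0 0 -60 0; 0 0 0 0; 0 0 0 0"
  jaw: 1

```text
time_s: 51.8
position: [0.4431, -0.3875, 0.2995]
ee_rot: [[-0.993, 0.122, 0.0], [0.122, 0.993, -0.0], [-0.0, -0.0, -1.0]]
ft_force: [-0.1, 0.5, -0.5]
opening: 0.0881
finger_force: 0.0
```

```bash
python3 chk.py 13
python3 - <<'E'
from h import *
im,d,M=load('scene13'); P=cloud(M,d)
m=mask(im,'orange')>0; k=m&(abs(P[...,0]-.43)<.15)&(P[...,1]<-.33)&(P[...,1]>-.45)&(P[...,2]>.12)
q=P[k]; t=q[q[:,2]>.150]; print('handle',k.sum(),cv2.minAreaRect(t[:,:2].astype(np.float32)),np.percentile(t[:,2],[10,50,90]))
# buttons
for f in('scene13','top0','w2'):
    im,d,M=load(f); P=cloud(M,d)
    hsv=cv2.cvtColor(im,cv2.COLOR_BGR2HSV)
    for c,mm in (('white',cv2.inRange(hsv,(0,0,120),(180,60,255))),('amber',mask(im,'orange')),('green',mask(im,'green'))):
        k=(mm>0)&(P[...,2]>.060)&(P[...,2]<.07)&(abs(P[...,0]-.39)<.05)&(abs(P[...,1]-.28)<.11)
        if k.sum()>20: print(f,c,k.sum(),[np.round(x,4) for x in cv2.minEnclosingCircle(P[k][:,:2].astype(np.float32))],P[k].mean(0).round(3))
E
```

```text
top red [135. 195.] 145 0.185 [0.591 0.457 0.182] 
top red [131. 217.] 112 0.216 [0.533 0.45  0.214] 
top yellow [251. 200.] 157 0.185 [0.591 0.182 0.182] 
top yellow [245. 221.] 132 0.216 [0.531 0.187 0.213] 
top blue [190. 207.] 143 0.186 [0.567 0.325 0.183] 
top blue [184. 230.] 113 0.216 [0.507 0.326 0.214] 
scene red [444. 149.] 127 0.216 [0.536 0.449 0.214] 
scene red [460. 167.] 121 0.186 [0.598 0.458 0.184] 
scene yellow [369. 187.] 155 0.217 [0.535 0.187 0.215] 
scene yellow [381. 209.] 151 0.185 [0.594 0.183 0.183] 
scene blue [404. 161.] 120 0.216 [0.512 0.326 0.214] 
scene blue [417. 181.] 123 0.186 [0.571 0.326 0.184] 
handle 534 ((0.4363030195236206, -0.37578773498535156), (0.04240940511226654, 0.14166270196437836), 82.81580352783203) [0.1541884  0.15688757 0.15969554]
scene13 white 80 [array([0.4034, 0.215 ]), np.float64(0.0199)] [0.403 0.216 0.065]
scene13 amber 82 [array([0.388 , 0.2817]), np.float64(0.0189)] [0.39  0.28  0.065]
scene13 green 77 [array([0.39  , 0.3438]), np.float64(0.0185)] [0.392 0.344 0.065]
top0 white 136 [array([0.4012, 0.2152]), np.float64(0.0173)] [0.401 0.215 0.064]
top0 amber 124 [array([0.3876, 0.2782]), np.float64(0.0168)] [0.388 0.278 0.064]
top0 green 128 [array([0.3882, 0.3438]), np.float64(0.0171)] [0.388 0.344 0.064]
w2 white 571 [array([0.4019, 0.2153]), np.float64(0.0179)] [0.401 0.215 0.063]
w2 amber 565 [array([0.3882, 0.279 ]), np.float64(0.0176)] [0.387 0.279 0.063]
w2 green 557 [array([0.3883, 0.344 ]), np.float64(0.0176)] [0.388 0.344 0.063]
```

Run:
```python
from h import *
for f in('scene13','scene8','top13'):
    im,d,M=load(f); P=cloud(M,d)
    m=mask(im,'orange')>0; k=m&(abs(P[...,0]-.43)<.15)&(P[...,1]<-.33)&(P[...,1]>-.45)&(P[...,2]>.15); t=P[k]
    if len(t)>30: print(f,np.median(t,0),np.percentile(t[:,:2],[2,98],axis=0).round(3).tolist(),np.degrees(np.arctan2(*pca(t[:,:2])[::-1])))
goto((.4015,.2152,.13),90)
```

```text
scene13 [ 0.43876003 -0.38573011  0.15688757] [[0.368, -0.402], [0.503, -0.369]] 172.633840101217
scene8 [ 0.43820489 -0.38722374  0.15717391] [[0.368, -0.403], [0.501, -0.371]] 172.70105273060227
shift [114.1 592.2 169.1] turn -7.0 n 10.0 q6 -2.37 t 51.9
```

Rod is back in its rest, same pose as before. Next, the buttons with shut fingers.

jog_arm:
  series: "5 25 0 0; 9 45 0 0; 11 56 0 0; 11 56 0 0; 11 56 0 0; 11 56 0 0; 11 56 0 0; 11 56 0 0; 11 56 0 0; 11 56 0 0; 8 45 0 0; 4 29 0 0; 0 0 0 -7; 0 0 0 0; 0 0 0 0; 0 0 0 0"
  jaw: -1

```text
time_s: 53.9
position: [0.4024, 0.2134, 0.2989]
ee_rot: [[-1.0, 0.003, -0.001], [0.003, 1.0, -0.0], [0.001, -0.0, -1.0]]
ft_force: [-0.2, 0.2, 0.2]
opening: 0.0004
finger_force: 0.0
```

Run:
```python
from h import *
goto((.4015,.2152,.08),90)
```

```text
shift [  0.8   1.9 218.9] turn -0.1 n 4.0 q6 -1.34 t 53.9
```

jog_arm:
  series: "1 2 40 0; 0 0 60 0; 0 0 60 0; 0 0 40 0; 0 0 19 0; 0 0 0 0; 0 0 0 0; 0 0 0 0"

```text
time_s: 54.9
position: [0.4025, 0.216, 0.0815]
ee_rot: [[-1.0, 0.001, 0.002], [0.001, 1.0, 0.001], [-0.002, 0.001, -1.0]]
ft_force: [0.3, 0.2, 0.9]
opening: 0.0006
finger_force: 0.0
```

jog_arm:
  series: "0 0 8 0; 0 0 8 0; 0 0 5 0; 0 0 3 0; 0 0 1 0; 0 0 0 0; 0 0 0 0; 0 0 0 0"

```text
time_s: 55.9
position: [0.4016, 0.2159, 0.0562]
ee_rot: [[-1.0, 0.0, -0.0], [0.0, 1.0, -0.0], [0.0, -0.0, -1.0]]
ft_force: [-5.1, -1.4, 15.6]
opening: 0.0003
finger_force: 7.6
```

White is fully down. Rise and go on to amber.

jog_arm:
  series: "0 0 -20 0; 0 0 -15 0; 6 30 0 0; 7.5 33 0 0; 0 0 0 0; 0 0 0 0; 0 0 0 0; 0 0 0 0"

```text
time_s: 56.9
position: [0.3882, 0.2782, 0.0902]
ee_rot: [[-1.0, 0.001, -0.0], [0.001, 1.0, -0.0], [0.0, -0.0, -1.0]]
ft_force: [-0.0, 0.1, -0.5]
opening: 0.0001
finger_force: 0.0
```

Run:
```python
from h import *
goto((.388,.2785,.055),90)
```

```text
shift [ 0.2  0.3 35.2] turn -0.1 n 1.0 q6 -1.2 t 56.9
```

jog_arm:
  series: "0 0 10 0; 0 0 10 0; 0 0 8 0; 0 0 4 0; 0 0 3 0; 0 0 0 0; 0 0 0 0; 0 0 0 0"

```text
time_s: 57.9
position: [0.3877, 0.2785, 0.0562]
ee_rot: [[-1.0, -0.0, -0.001], [-0.0, 1.0, -0.001], [0.001, -0.001, -1.0]]
ft_force: [-7.1, -3.3, 16.4]
opening: 0.0005
finger_force: 8.0
```

jog_arm:
  series: "0 0 -20 0; 0 0 -15 0; 0 30 0 0; 0 35.5 0 0; 0 0 0 0; 0 0 0 0; 0 0 0 0; 0 0 0 0"

```text
time_s: 58.9
position: [0.3881, 0.3436, 0.0902]
ee_rot: [[-1.0, 0.001, -0.0], [0.001, 1.0, -0.0], [0.0, -0.0, -1.0]]
ft_force: [0.3, 0.5, -0.1]
opening: 0.0006
finger_force: 0.0
```

Run:
```python
from h import *
goto((.388,.344,.055),90)
```

```text
shift [ 0.1  0.4 35.2] turn -0.1 n 1.0 q6 -1.07 t 58.9
```

jog_arm:
  series: "0 0 10 0; 0 0 10 0; 0 0 8 0; 0 0 4 0; 0 0 3 0; 0 0 0 0; 0 0 0 0; 0 0 0 0"

```text
time_s: 59.9
position: [0.3876, 0.344, 0.0563]
ee_rot: [[-1.0, -0.0, -0.001], [-0.0, 1.0, -0.001], [0.001, -0.001, -1.0]]
ft_force: [-5.6, -5.5, 14.9]
opening: 0.0009
finger_force: 7.3
```

jog_arm:
  series: "0 0 -20 0; 0 0 -40 0; 0 0 -60 0; 0 0 -60 0; 40 0 -40 0; 50 0 0 0; 0 0 0 0; 0 0 0 0; 0 0 0 0; 0 0 0 0"

```text
time_s: 61.15
position: [0.2987, 0.3442, 0.2748]
ee_rot: [[-1.0, 0.001, -0.001], [0.001, 1.0, -0.001], [0.001, -0.001, -1.0]]
ft_force: [-0.1, -0.1, -0.4]
opening: 0.0003
finger_force: 0.0
```

```bash
python3 chk.py 20; python3 sw.py 4; cp pics/scene20.png pics/final.png
```

```text
top red [135. 195.] 144 0.185 [0.592 0.456 0.182] 
top red [130. 217.] 103 0.216 [0.532 0.45  0.214] 
top yellow [251. 199.] 157 0.185 [0.591 0.182 0.182] 
top yellow [245. 222.] 130 0.216 [0.532 0.188 0.214] 
top blue [190. 207.] 142 0.184 [0.566 0.326 0.182] 
top blue [183. 230.] 100 0.216 [0.507 0.326 0.214] 
scene red [444. 149.] 125 0.216 [0.537 0.45  0.215] 
scene red [460. 167.] 123 0.186 [0.595 0.457 0.183] 
scene yellow [369. 187.] 153 0.216 [0.534 0.188 0.215] 
scene yellow [381. 209.] 150 0.185 [0.593 0.182 0.183] 
scene blue [404. 161.] 121 0.217 [0.513 0.326 0.215] 
scene blue [417. 181.] 123 0.185 [0.571 0.325 0.183] 
[0.29848332 0.34415915 0.27483715] [ 0.77401969 -0.7381621  -0.4491301 ] [ 0.00769052 -0.00051537  0.00530493]
tip [ 0.60527937 -0.23040296  0.10446491] 417 lean(to robot) 20.252040055725892
slope dx/dz [-0.28809035  0.63948189]
```

View pics/final.png

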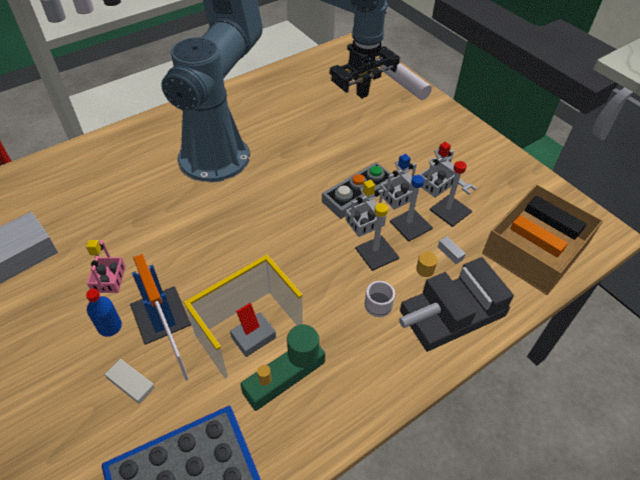

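The final view shows all baskets hung at (445,150), (404,162) and (369,187), the switch leaning toward the robot at (249,318), the rod in its rest at (150,280), and nothing else moved. I hand the job in.

```bash
python3 -c "
from rig import order
print(order.finish_job())"
```

```text
the job is handed in; nothing more can be done
None
```

The job is handed in at about 61 s of the 208 s: the last pictures show all three baskets hung, the switch on and the rod back in its rest. White, amber and green were each pressed fully down in order; no verdict came back.

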